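# Fit the selector lever on the bearing washer's splined shaft

### The arm

A 6-joint arm with a two-finger parallel gripper is mounted at the origin on the work surface. World frame = base frame: x ahead of the robot, y to its left, z up, the work surface at z = 0. Lengths are in m, angles in rad, forces in N, time in s.
With the tool pointing down it reaches from about 0.3 to 1 m from the base axis. Payload 5.1 kg.
Tool frame: the origin (TCP) lies midway between the tips of the shut fingers; the grasp point (between the pads) lies 19 mm behind it (ctrl.grip_depth is the distance from the TCP to the grasp point, in m); x points along the fingers, y is the direction in which the jaws open and shut, and the axes are right-handed (so a half turn about x gives the same grasp; the last joint's range is limited). The gripper opens to 95 mm and grips with 3 to 60 N. Pads are 20 mm wide; open, the fingers measure 119 mm over their backs; the gripper's body (75 mm by 180 mm) begins 59 mm behind the grasp point.
Start: joints at [1.019, 0.124, 1.65, -0, 1.367, -0.083], TCP at [0.294, 0.58, 0.215] pointing down, gripper open.
Joint ranges: [-2.61, 2.61], [-1.02, 2.33], [0.03, 2.71], [-1.35, 4.49], [0.32, 2.68], [-2.91, 2.91]. Speed limits (rad/s): [2.57, 2.57, 3.14, 3.14, 3.14, 3.14].

### API

Orientations are given as a rotation vector (axis times angle).
In Python, from rig import ctrl gives the robot as it stands.
- The arm moves only by the tool apply_moves, never from a script. Its argument "targets" is a list of rows, each a list of 3 entries, a list of its own where there are three numbers: the shift along the tool's x, y, z in mm, then the turn about the tool's x in rad, then the opening, from 0 (shut) to 1 (fully open). In form: [[[tx, ty, tz], turn, claw], ...]. A call has 1 to 20 rows; each row is the pose to reach, as a shift and turn from the pose commanded when the call began, along the tool's axes at that moment; what a row does not reach only later rows make up. A row lasts 1/12 s, in which the tool goes at most 41.7 mm and 7.16 degrees, less where a joint would pass 70% of its speed; a pose out of reach is approached as far as the arm can. A call with a gripper value outside its range is refused whole. The fingers move at their own pace and stop on an object; the grip force is fixed at half the most. Time passes only in rows, so rows that repeat a pose let the fingers close. It gives the time, the measured TCP pose, the force and the opening at its end, in the units of the state.
- ctrl.get_obs(): the state, without advancing time (a new reading comes with each control period).
- ctrl.snapshot(name): name is "side" or "top" or "wrist"; returns (picture, depth): 400x640x3 uint8, red, green, blue; 400x640 float32, m along the optical axis (not along the pixel's ray), 0 where there is no reading.
- ctrl.camera_params(name): a dict with "K" (3x3 intrinsics, pixels), "position" and "attitude" of the camera in the world; the wrist camera has in their place "T_tool_cam" (4x4, takes a point from camera to tool coordinates, whose origin is the TCP and whose axes are the tool frame's). Camera axes: x right, y down, z forward; pixel columns grow to the right and rows downward; lengths in m; the calibration is good to about 2 mm. A picture is of the moment at which its call begins: read the wrist's pose just before it. camera_params takes no time and is no camera call.
- ctrl.finish_job(): hands the job in, once; it reports no verdict.
Trained networks look in the newest picture that a camera, given by its name, has taken for a name from the list of things; names that differ only in an ending like _2 or _b are one class to them, and where a whole thing is asked for, a point or a joint stands for the part that bears it (a point fixed in the world has none). Each returns a list of dicts, best first, with "conf" (0 to 1); they miss things now and then, are a little off and sometimes report something else, mostly with a low value. They report only what shows in the picture. A call takes as long as a camera call. They do not tell look-alikes from the thing itself.
- ctrl.regions_of(camera, target): "mask" (400x640 bool, what is visible of it) and "box" ([left, top, width, height] in pixels, round what is visible of it).
- ctrl.tip_of(camera, target): "position" ([column, row] in pixels: a listed point, or the origin of a listed thing).
The state is a dict: "time": time; "joint_positions": joint angles; "qvel": joint speeds; "joint_torque": joint torques, N m; "tcp_pos": TCP position; "orientation": TCP orientation; "ft_force": force on the tool from outside, world axes, zero at the start; "moment": the same for the moment, N m; "finger_gap": opening from 0.0 (shut) to 1.0 (fully open).
Only numpy, scipy, OpenCV 4.12 (cv2) and the standard library are available. Lean on these libraries where they do the work, as an engineer would, in place of code of your own. Each camera call takes 0.05 s, during which the arm holds its last target.

### The job

The selector lever has come off the bearing washer. Pick it up, work it gently onto the upright splined shaft until the hub is fully home on the collar, with its arm still at least 45 degrees counter-clockwise (seen from above) of where it would touch the stop pin; then swing it clockwise until the arm rests against the stop pin, and let go. Never press or knock the lever hard against the washer, and leave the other things on the bench where they are.

Things in the scene. Friction and masses are not known exactly. Their poses are not given: they have to be found in the camera images.
- station: The bearing washer's drive head: a grey-painted block bolted to the bench (flange 150 x 140 mm, top face 55 mm above the bench), 0.14 to 0.24 m left or right of the bench's midline. Origin on the bench (z = 0) under the shaft's axis, z up; +x is the direction in which the lever's arm must finally point: it then lies against the stop pin.
- collar (a point): Centre of the top face, 64 mm above the bench, of the round steel collar (44 mm across) at the shaft's foot, on its axis: the hub's underside seats here. Collar and shaft are sprung: they carry the lever, start to sink at about 5 N of push and bottom out 8 mm down at about 11 N. The shaft turns stiffly (about 0.18 N m, over 2.5 rad either way, stays put). Axes as the drive head's.
- rib_tops (a point): On the shaft's axis, at the flat upper ends of its six equal ribs (6 mm wide, 31 mm across tips, 34 mm tall above the collar). Where the ribs point differs each time and is not reported (these axes are the drive head's): feel or look. The core is 20 mm across and goes on 12 mm above this point as a plain round pilot, its last 7 mm a cone, 13 mm across at the end.
- stop_pin (a point): Centre of the top, 90 mm above the bench, of the stop pin: upright, 12 mm across, on an ear of the drive head, 80 mm along its x and -16 mm along its y from the shaft's axis. It is sprung and gives way up to 6 mm (1.5 N per mm), then is hard. The arm must come to it clockwise (seen from above), from the drive head's +y side. Axes as the drive head's.
- lever_hub (a point): Centre, half-way up, of the hub of the loose dark steel lever (about 0.35 kg) that lies flat on the bench. x along the arm, z up. The hub is a six-sided block 36 mm tall, 44 mm across flats; two of its flats, 25 mm wide, face +y and -y: grip these. The arm is 20 mm wide, 12 mm thick, its underside 6 mm above the hub's, and reaches 115 mm from the hub's axis.
- lever_bore (a point): Centre of the bore's mouth in the hub's underside, 18 mm under the hub's centre. The bore goes right through, 22 mm across its six inner teeth; one of the six grooves between the teeth points along the arm (x). It fits the shaft in any of six positions, with about 1 mm of play, or 5 degrees of turn either way.
- lever_end (a point): Point on the upper face of the lever's arm, 98 mm from the hub's axis, at the foot of the black upright finger knob (18 mm across, 30 mm tall); same height and axes as the hub's centre.
- stopper_mid (a point): Bystander: black rubber toe stopper, 46 mm across and 40 mm tall, standing near the bench's midline; its centre.
- truck: Bystander: red steel skate truck with a 120 mm axle, 47 mm tall, beyond the work places; origin under its centre.
- punch: Bystander: brass drift punch, about 125 mm long and 14 mm thick, lying near the robot; origin under it.
- skate_key: Bystander: rusty flat skate key, about 115 mm long and 12 mm thick, lying near the robot; origin under it.
- bearing_a: Bystander: loose ball bearing, 22 mm across and 7 mm thick; origin under it.
- bearing_b: Bystander: loose ball bearing, 22 mm across and 7 mm thick; origin under it.
- wheel: Bystander: white skate wheel lying flat, 58 mm across and 31 mm tall; origin under it.
Things that resemble listed ones, but are neither listed nor needed, are in the scene too. What is shaped like the part that bears lever_hub but green is not meant.

How it is judged:
On the way:
1. the lever is fully home on the splined shaft, with its arm still clear of the stop pin (at least about 37 degrees counter-clockwise of it) (z of lever_bore in the frame of collar below 0.003 m and horizontal distance between lever_hub and station below 0.003 m and angle between lever_hub's own z axis and vertical below 0.07 rad and y of lever_end in the frame of station above 0.02 m and x of lever_end in the frame of station below 0.078 m), for 0.2 s.
At the end, for the whole second after the job is handed in: The lever's hub is fully home on the collar (within 3 mm), upright on the shaft (within 3 mm and 4 degrees), its arm rests at the stop pin (within about 7 degrees), at rest and released; the bystanders are where they were (z of lever_bore in the frame of collar below 0.003 m and horizontal distance between lever_hub and station below 0.003 m and angle between lever_hub's own z axis and vertical below 0.07 rad and x of lever_end in the frame of station above 0.08 m and y of lever_end in the frame of station between -0.012 and 0.012 m and linear speed of lever below 0.02 m/s); the robot touches nothing.
It fails at once if the lever was pressed or knocked against the washer with more than 40 N (contact force between lever and station above 40 N).
It fails at once if a bystander was moved by more than 20 mm (distance of any of stopper_mid, truck, punch, skate_key, bearing_a, bearing_b, wheel from where it was at the start of the episode above 0.02 m).
It also fails if it takes over 72 s, if anything falls off the work surface, if the arm or the gripper's body presses on something with over 40 N, if the wrist force passes 120 N, or if a joint passes its speed limit or range.

## Working session

There is one attempt and no reset: what is moved stays moved. The work goes in short steps, Python scripts to look and compute and a tool call to move; the robot and the scene stay as the last step left them, time stands still between calls to the robot, and variables do not carry over. Pictures are saved under pics/ and viewed, and the job is handed in when it is done.

Besides the shell and the picture viewer there is one more tool, called after ">>>" in YAML: its name, and indented under it one key for each argument. apply_moves: Moves the arm, as the interface text tells. Its arguments: {"type":"object","properties":{"targets":{"type":"array"}},"required":["targets"]}

```bash
ls; mkdir -p pics
cat > h.py <<'E'
from rig import ctrl
import numpy as np, cv2
from scipy.spatial.transform import Rotation as R
def tool():
    o=ctrl.get_obs(); T=np.eye(4); T[:3,:3]=R.from_rotvec(o['orientation']).as_matrix(); T[:3,3]=o['tcp_pos']; return T
def camT(n,T=None):
    p=ctrl.camera_params(n)
    if n=='wrist': return np.array(p['K']),(tool() if T is None else T)@np.array(p['T_tool_cam'])
    C=np.eye(4); a=np.array(p['attitude']); C[:3,:3]=a if a.shape==(3,3) else R.from_rotvec(a).as_matrix(); C[:3,3]=p['position']; return np.array(p['K']),C
def ray_z(K,C,uv,z):
    d=C[:3,:3]@np.linalg.inv(K)@np.array([uv[0],uv[1],1.]); return C[:3,3]+d*(z-C[2,3])/d[2]
def dep(K,C,uv,D):
    return (C@np.append(np.linalg.inv(K)@np.array([uv[0],uv[1],1.])*D,1))[:3]
def proj(K,C,P):
    q=np.linalg.inv(C)@np.append(P,1); q=K@q[:3]; return q[:2]/q[2]
def save(n,img): cv2.imwrite('pics/'+n+'.png',img[:,:,::-1])
E
python3 - <<'E'
from h import *
print(ctrl.get_obs())
for n in ['side','top','wrist']:
    im,d=ctrl.snapshot(n); save('a_'+n,im); np.save('/tmp/a_'+n,d); print(ctrl.camera_params(n))
E
```

```text
pics
{'time': 0.0, 'joint_positions': array([ 1.01940548e+00,  1.24458627e-01,  1.65167701e+00, -3.52759413e-05,
        1.36748914e+00, -8.25855479e-02]), 'qvel': array([-0.00019718, -0.00022091,  0.00110101, -0.00057762,  0.00265374,
       -0.00012278]), 'joint_torque': array([-3.03507159e-04, -4.17614007e+01, -3.59931636e+01,  7.73849641e-02,
        4.94403101e-02, -1.64255425e-04]), 'tcp_pos': array([0.29337148, 0.57930659, 0.21341535]), 'orientation': array([ 0.36607545,  1.53996387, -0.36914863]), 'ft_force': array([-0.47281385, -0.66323545, -0.17935762]), 'moment': array([-0.00950364,  0.03471453,  0.01301404]), 'finger_gap': 0.99811092776096}
{'K': array([[454.56232652,   0.        , 325.31013817],
       [  0.        , 454.56232652, 191.55860314],
       [  0.        ,   0.        ,   1.        ]]), 'position': array([-0.07073442, -0.57119079,  0.70806917]), 'attitude': array([-2.0493057 ,  0.8790316 , -0.42943877])}
{'K': array([[400.44347364,   0.        , 317.69688942],
       [  0.        , 400.44347364, 193.3856633 ],
       [  0.        ,   0.        ,   1.        ]]), 'position': array([0.40625322, 0.02014631, 1.22316089]), 'attitude': array([-2.17288091,  2.13801526, -0.12287957])}
{'K': array([[316.98251803,   0.        , 319.54879265],
       [  0.        , 316.98251803, 201.79324092],
       [  0.        ,   0.        ,   1.        ]]), 'T_tool_cam': array([[-1.79800891e-04, -2.40521574e-01,  9.70643776e-01,
        -1.70433715e-01],
       [ 9.99999949e-01, -3.00297077e-04,  1.10826401e-04,
        -3.57026582e-04],
       [ 2.64825348e-04,  9.70643746e-01,  2.40521616e-01,
        -6.71204462e-02],
       [ 0.00000000e+00,  0.00000000e+00,  0.00000000e+00,
         1.00000000e+00]])}
```

View pics/a_top.png

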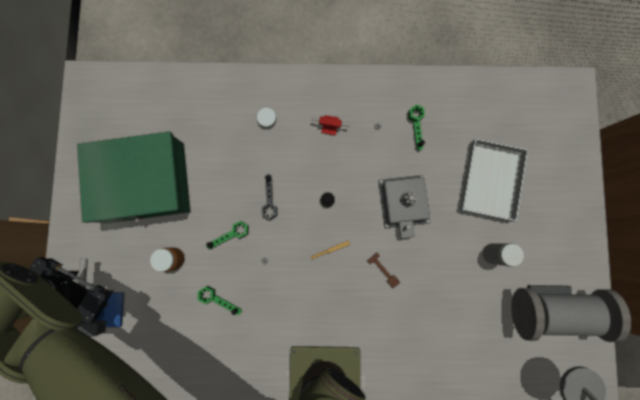

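View pics/a_side.png

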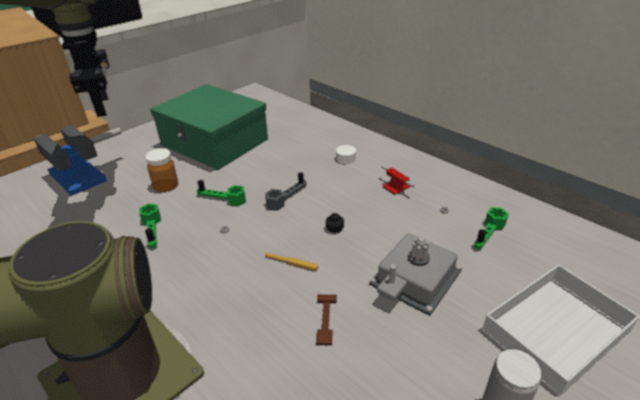

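View pics/a_wrist.png

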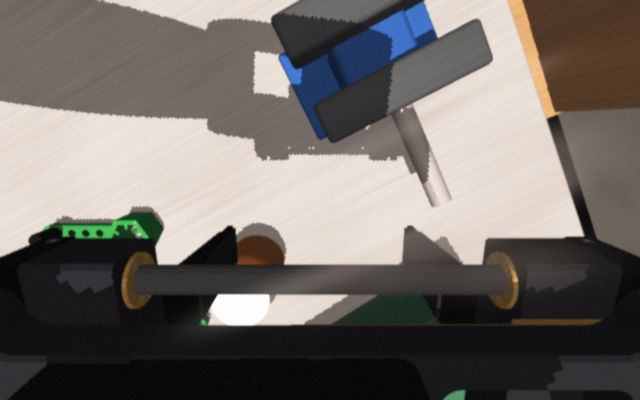

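Run:
```python
from h import *
for n,z in [('lever_hub',.018),('lever_end',.018),('lever_bore',0),('station',0),('collar',.064),('rib_tops',.098),('stop_pin',.09)]:
    K,C=camT('top')
    for r in ctrl.tip_of('top',n)[:4]: print(n,r['position'],round(r['conf'],2),ray_z(K,C,r['position'],z).round(4))
print(ctrl.get_obs()['time'])
```

```text
lever_hub [269.9, 214.1] 0.87 [0.4877 0.1732 0.018 ]
lever_hub [206.5, 294.7] 0.75 [0.247  0.3527 0.018 ]
lever_hub [416.4, 110.8] 0.68 [ 0.816  -0.2721  0.018 ]
lever_hub [240.7, 231.0] 0.6 [0.4355 0.2593 0.018 ]
lever_end [212.0, 241.6] 0.91 [0.4025 0.344  0.018 ]
lever_end [233.9, 310.0] 0.77 [0.2046 0.2701 0.018 ]
lever_end [422.5, 144.1] 0.69 [ 0.7105 -0.2894  0.018 ]
lever_end [267.1, 176.5] 0.58 [0.6023 0.1853 0.018 ]
lever_bore [416.5, 115.6] 0.91 [ 0.8065 -0.2765  0.    ]
lever_bore [268.3, 209.1] 0.87 [0.5042 0.1808 0.    ]
lever_bore [245.0, 229.7] 0.74 [0.4401 0.2499 0.    ]
lever_bore [207.6, 294.9] 0.68 [0.2441 0.3544 0.    ]
station [403.6, 199.6] 0.7 [ 0.54   -0.2335  0.    ]
collar [407.4, 199.9] 0.62 [ 0.5323 -0.2313  0.064 ]
stop_pin [383.8, 264.9] 0.7 [ 0.3463 -0.158   0.09  ]
stop_pin [407.6, 225.6] 0.5 [ 0.4566 -0.2254  0.09  ]
0.5
```

Run:
```python
from h import *
T=tool(); print(T.round(3))
K,C=camT('top'); D=np.load('/tmp/a_top.npy')
for uv in [(269,212),(268,181),(408,200),(407,227),(395,190),(420,190)]:
    print(uv, dep(K,C,uv,np.median(D[uv[1]-1:uv[1]+2,uv[0]-1:uv[0]+2])).round(4))
im=ctrl.snapshot('top')[0]
save('a_topz',cv2.resize(im[140:260,220:460],None,fx=3.3,fy=3.3,interpolation=cv2.INTER_CUBIC))
Tl=np.linalg.inv(T)
for n,P in [('lever',[.487,.175,.25]),('st',[.532,-.231,.35])]: print(n,(Tl@np.append(P,1))[:3]*1000)
```

```text
[[-0.     0.452  0.892  0.294]
 [-0.     0.892 -0.452  0.58 ]
 [-1.    -0.     0.     0.215]
 [ 0.     0.     0.     1.   ]]
(269, 212) [4.953e-01 1.784e-01 2.000e-04]
(268, 181) [0.5868 0.1806 0.0292]
(408, 200) [ 0.5282 -0.2252  0.0998]
(407, 227) [ 0.4527 -0.2237  0.09  ]
(395, 190) [ 0.5618 -0.1969  0.0564]
(420, 190) [ 0.5631 -0.2704  0.0553]
lever [ -35.36348881 -273.80328375  355.35624791]
st [-135.3305078  -615.67278375  578.94703502]
```

View pics/a_topz.png

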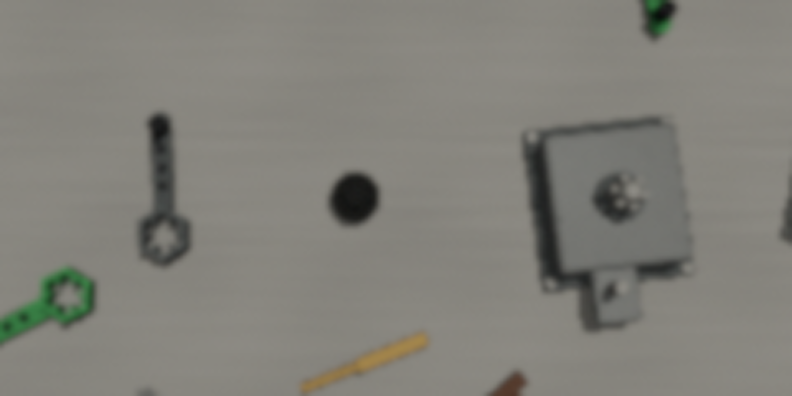

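>>> apply_moves:
  targets:
    - [[0,-40,60],-0.1,1]
    - [[0,-244,411],-0.52,1]
    - [[0,-244,411],-0.52,1]
    - [[0,-244,411],-0.52,1]
    - [[0,-244,411],-0.52,1]
    - [[0,-244,411],-0.52,1]
    - [[0,-244,411],-0.52,1]
    - [[0,-244,411],-0.52,1]
    - [[0,-244,411],-0.52,1]
    - [[0,-244,411],-0.52,1]
    - [[0,-244,411],-0.52,1]
    - [[0,-244,411],-0.52,1]
    - [[0,-244,411],-0.52,1]
    - [[0,-244,411],-0.52,1]
    - [[0,-244,411],-0.52,1]
    - [[0,-244,411],-0.52,1]
    - [[0,-244,411],-0.52,1]

```text
time: 1.97
tcp_pos: [0.5495, 0.1777, 0.2147]
orientation: [-0.042, 1.57, 0.042]
ft_force: [0.0, 1.0, 0.3]
finger_gap: 0.998
```

Run:
```python
from h import *
T=tool(); print(T.round(3)); K,C=camT('wrist',T)
im,d=ctrl.snapshot('wrist'); save('b_w',im); np.save('/tmp/b_d',d); np.save('/tmp/b_C',C); cv2.imwrite('/tmp/b.png',im)
for n,z in [('lever_hub',.018),('lever_end',.018),('lever_bore',0)]:
    for r in ctrl.tip_of('wrist',n)[:3]: print(n,r['position'],round(r['conf'],2),ray_z(K,C,r['position'],z).round(4))
for r in ctrl.regions_of('wrist','lever_hub')[:3]: print(r['box'],r['conf'])
print(ctrl.get_obs()['time'])
```

```text
[[-0.    -0.053  0.999  0.55 ]
 [ 0.     0.999  0.053  0.178]
 [-1.     0.    -0.     0.215]
 [ 0.     0.     0.     1.   ]]
lever_hub [396.9, 89.8] 0.72 [0.4423 0.2567 0.018 ]
lever_hub [315.8, 135.8] 0.67 [0.4964 0.1703 0.018 ]
lever_hub [320.7, 133.5] 0.58 [0.4935 0.1757 0.018 ]
lever_end [318.2, 222.4] 0.88 [0.599  0.1784 0.018 ]
lever_end [483.5, 47.1] 0.86 [0.3945 0.344  0.018 ]
lever_bore [395.8, 91.3] 0.75 [0.442  0.2597 0.    ]
lever_bore [319.3, 134.5] 0.66 [0.4953 0.1742 0.    ]
[372.5, 28.9, 136.3, 88.4] 0.74
[297.8, 113.7, 42.4, 116.8] 0.67
2.2167
```

View pics/b_w.png

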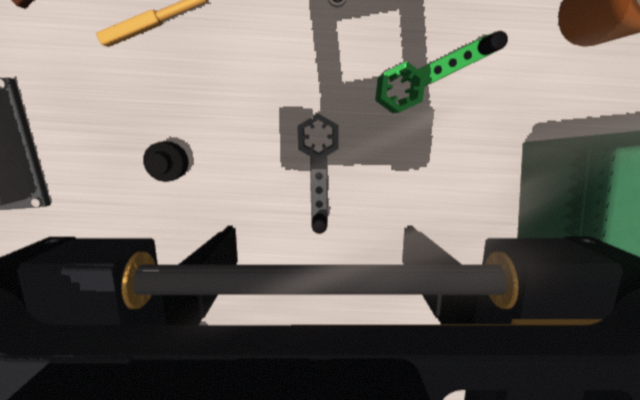

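Run:
```python
from h import *
d=np.load('/tmp/b_d.npy'); C=np.load('/tmp/b_C.npy'); K,_=camT('wrist')
v,u=np.mgrid[100:240,280:360]; D=d[100:240,280:360]
P=np.stack([(u-K[0,2])/K[0,0]*D,(v-K[1,2])/K[1,1]*D,D],-1)@C[:3,:3].T+C[:3,3]
z=P[...,2]; print(np.histogram(z,bins=[-.01,.004,.01,.014,.02,.03,.034,.038,.042,.046,.05,.06]))
b=cv2.imread('/tmp/b.png'); 
m=(z>.012)&(z<.05)
hub=(z>.030)&(z<.041)&(P[...,0]<.53)
h=P[hub][:,:2].astype(np.float32)
c,r=cv2.minEnclosingCircle(h); print('hub circ',c,r,'mean',h.mean(0))
arm=(z>.012)&(z<.024)&(P[...,0]>.525)&(P[...,0]<.58)
kn=(z>.043)&(z<.053)
a=P[arm]; k=P[kn]; print('arm mean',a.mean(0),len(a),'knob',k.mean(0) if len(k) else None)
vx,vy,x0,y0=cv2.fitLine(a[:,:2].astype(np.float32),cv2.DIST_HUBER,0,.01,.01).ravel(); print('arm ang',np.degrees(np.arctan2(vy,vx)), 'at hub x', y0+vy/vx*(c[0]-x0))
hull=cv2.convexHull(h).reshape(-1,2); print((hull*1000).round(0).tolist())
print('rect',cv2.minAreaRect(h))
save('b_z',cv2.resize(cv2.imread('/tmp/b.png')[100:240,280:360],None,fx=4,fy=4,interpolation=cv2.INTER_CUBIC)[:,:,::-1][:,:,::-1])
```

```text
(array([9050,   29,   15,  971,   85,   29,  770,   24,   24,  170,    0]), array([-0.01 ,  0.004,  0.01 ,  0.014,  0.02 ,  0.03 ,  0.034,  0.038,
        0.042,  0.046,  0.05 ,  0.06 ]))
hub circ (0.4969528019428253, 0.17272067070007324) 0.025169380009174347 mean [0.49647656 0.17315327]
arm mean [0.55209363 0.17613137 0.0181211 ] 772 knob [0.5932336  0.17898409 0.04744588]
arm ang 5.320716 at hub x 0.170996
[[522.0, 174.0], [520.0, 176.0], [509.0, 194.0], [507.0, 195.0], [505.0, 195.0], [503.0, 195.0], [498.0, 195.0], [487.0, 194.0], [483.0, 194.0], [482.0, 193.0], [480.0, 189.0], [477.0, 181.0], [473.0, 174.0], [472.0, 172.0], [472.0, 171.0], [473.0, 169.0], [476.0, 163.0], [480.0, 158.0], [484.0, 152.0], [486.0, 150.0], [511.0, 152.0], [515.0, 160.0], [520.0, 170.0]]
rect ((0.4967487156391144, 0.17270468175411224), (0.049795690923929214, 0.04384478181600571), 4.479544162750244)
```

View pics/b_z.png

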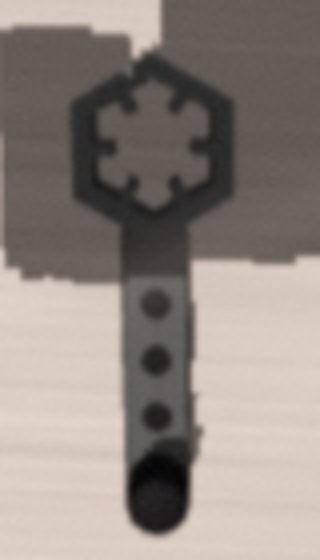

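>>> apply_moves:
  targets:
    - [[10,-40,4],0,1]
    - [[70,-405,26],0,1]
    - [[70,-405,26],0,1]
    - [[70,-405,26],0,1]
    - [[70,-405,26],0,1]
    - [[70,-405,26],0,1]
    - [[70,-405,26],0,1]
    - [[70,-405,26],0,1]
    - [[70,-405,26],0,1]
    - [[70,-405,26],0,1]
    - [[70,-405,26],0,1]
    - [[70,-405,26],0,1]
    - [[70,-405,26],0,1]
    - [[70,-405,26],0,1]
    - [[70,-405,26],0,1]

```text
time: 3.47
tcp_pos: [0.5971, -0.2251, 0.1451]
orientation: [-0.042, 1.57, 0.042]
ft_force: [-0.0, 0.5, 0.2]
finger_gap: 0.999
```

Run:
```python
from h import *
T=tool(); print(T.round(3)); K,C=camT('wrist',T)
im,d=ctrl.snapshot('wrist'); save('c_w',im); np.save('/tmp/c_d',d); np.save('/tmp/c_C',C)
for n,z in [('station',0),('collar',.064),('rib_tops',.098),('stop_pin',.09)]:
    for r in ctrl.tip_of('wrist',n)[:3]: print(n,r['position'],round(r['conf'],2),ray_z(K,C,r['position'],z).round(4))
x,y=proj(K,C,[.53,-.228,.098]).round().astype(int); print(x,y)
x0,y0=max(x-45,0),max(y-45,0)
save('c_z',cv2.resize(im[y0:y+45,x0:x+45],None,fx=6,fy=6,interpolation=cv2.INTER_CUBIC))
print(ctrl.get_obs()['time'])
```

```text
[[ 0.001 -0.053  0.999  0.597]
 [-0.     0.999  0.053 -0.225]
 [-1.    -0.     0.001  0.145]
 [ 0.     0.     0.     1.   ]]
station [312.1, 125.5] 0.75 [ 0.5325 -0.2361  0.    ]
station [566.2, 142.8] 0.46 [0.5358 0.0135 0.    ]
collar [311.3, 125.1] 0.66 [ 0.5317 -0.2353  0.064 ]
rib_tops [312.9, 128.2] 0.69 [ 0.5334 -0.2333  0.098 ]
321 123
3.7167
```

View pics/c_w.png

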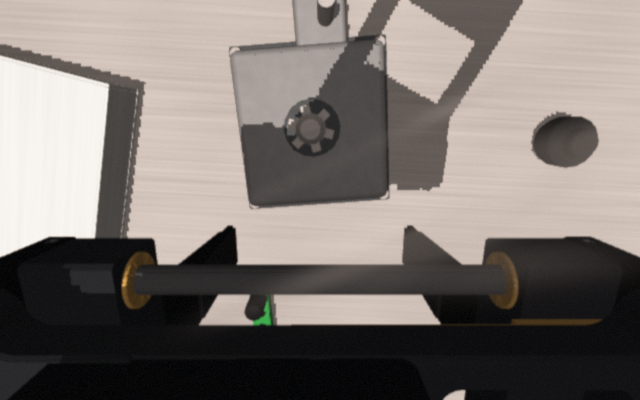

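View pics/c_z.png

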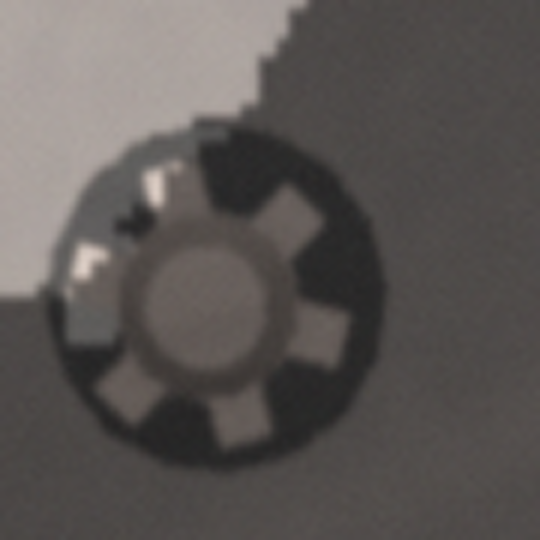

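Run:
```python
from h import *
from scipy.optimize import minimize
d=np.load('/tmp/c_d.npy'); C=np.load('/tmp/c_C.npy'); K,_=camT('wrist')
def cloud(v0,v1,u0,u1):
    v,u=np.mgrid[v0:v1,u0:u1]; D=d[v0:v1,u0:u1]
    return (np.stack([(u-K[0,2])/K[0,0]*D,(v-K[1,2])/K[1,1]*D,D],-1)@C[:3,:3].T+C[:3,3])
P=cloud(90,170,270,355); z=P[...,2]
print(np.histogram(z,bins=[.05,.054,.058,.062,.066,.07,.08,.094,.097,.1,.104,.107,.11,.112,.115]))
for nm,a,b in [('collar',.060,.068),('rib',.093,.1005),('pilot',.107,.113)]:
    q=P[(z>a)&(z<b)]; c,r=cv2.minEnclosingCircle(q[:,:2].astype(np.float32)); print(nm,len(q),np.round(c,4),round(r,4),'mean',q.mean(0).round(4))
q=P[(z>.093)&(z<.1015)][:,:2]
# fit: area-matching, sixfold
def S(p):
    w=q-p[:2]; return w
def cost(p):
    w=q-np.array(p[:2])/1000; t=p[2]; r=np.hypot(*w.T); a=np.arctan2(w[:,1],w[:,0])-t
    a=(a+np.pi/6)%(np.pi/3)-np.pi/6
    lat=np.abs(r*np.sin(a))*1000; rr=r*1000
    return np.sum(np.clip(lat-2.6,0,3)**2*(rr>9))+np.sum(np.clip(rr-15.2,0,5)**2)
best=None
for t0 in np.radians(np.arange(0,60,5)):
    s=minimize(cost,[q[:,0].mean()*1000,q[:,1].mean()*1000,t0],method='Nelder-Mead')
    if best is None or s.fun<best.fun: best=s
print(best.x[:2],np.degrees(best.x[2])%60,best.fun)
# box top edges
B=cloud(0,240,180,440); zb=B[...,2]; m=(zb>.050)&(zb<.060)
cs=cv2.minAreaRect(B[m][:,:2].astype(np.float32)); print('top',cs)
pin=B[(zb>.085)&(zb<.095)&(B[...,0]<.49)]; print('pin',len(pin), pin.mean(0) if len(pin) else None)
# collar via center of image circle
for uv,zz in [((311.2,128.8),.098),((310.8,128.8),.11)]: print(ray_z(K,C,uv,zz))
```

```text
(array([ 133, 4115,    2, 1303,    6,    4,    9,    7,  438,   79,  174,
        249,  249,    2]), array([0.05 , 0.054, 0.058, 0.062, 0.066, 0.07 , 0.08 , 0.094, 0.097,
       0.1  , 0.104, 0.107, 0.11 , 0.112, 0.115]))
collar 1311 [ 0.5335 -0.2351] 0.0219 mean [ 0.5324 -0.2342  0.0642]
rib 450 [ 0.5336 -0.235 ] 0.0157 mean [ 0.5331 -0.2349  0.0983]
pilot 500 [ 0.5336 -0.2354] 0.0086 mean [ 0.5334 -0.2349  0.1097]
[ 533.48687965 -235.04480019] 18.592710959012024 5.098287886324095
top ((0.5182948112487793, -0.23694968223571777), (0.1550128012895584, 0.11952897161245346), 7.225980758666992)
pin 146 [ 0.45611305 -0.22913635  0.08938001]
[ 0.53382256 -0.23446313  0.098     ]
[ 0.5336125  -0.23442351  0.11      ]
```

>>> apply_moves:
  targets:
    - [[0,40,0],-0.025,1]
    - [[0,404,-12],-0.025,1]
    - [[0,404,-12],-0.025,1]
    - [[0,404,-12],-0.025,1]
    - [[0,404,-12],-0.025,1]
    - [[0,404,-12],-0.025,1]
    - [[0,404,-12],-0.025,1]
    - [[0,404,-12],-0.025,1]
    - [[0,404,-12],-0.025,1]
    - [[0,404,-12],-0.025,1]
    - [[0,404,-12],-0.025,1]
    - [[40,404,-12],-0.025,1]
    - [[65,404,-12],-0.025,1]
    - [[65,404,-12],-0.025,1]
    - [[65,404,-12],-0.025,1]
    - [[65,404,-12],-0.025,1]
    - [[65,404,-12],-0.025,1]

```text
time: 5.13
tcp_pos: [0.5659, 0.1762, 0.0822]
orientation: [-0.059, 1.566, 0.06]
ft_force: [-0.2, -0.1, 0.1]
finger_gap: 0.997
```

```bash
cat > m.py <<'E'
from h import *
from scipy.optimize import minimize
def cloudT(d,v0,v1,u0,u1):  # tool-axes coords, as (a=tool y, b=tool z, h=-tool x)
    p=ctrl.camera_params('wrist'); K=np.array(p['K']); X=np.array(p['T_tool_cam'])
    v,u=np.mgrid[v0:v1,u0:u1]; D=d[v0:v1,u0:u1]
    return (np.stack([(u-K[0,2])/K[0,0]*D,(v-K[1,2])/K[1,1]*D,D],-1)@X[:3,:3].T+X[:3,3])
E
python3 - <<'E'
from m import *
T=tool(); print(T.round(4)); K,C=camT('wrist',T)
im,d=ctrl.snapshot('wrist'); save('d_w',im); np.save('/tmp/d_d',d)
Q=cloudT(d,60,235,250,390); z=T[2,3]-Q[...,0]   # approx world z
print(np.histogram(z,bins=[-.01,.004,.014,.022,.033,.0345,.0375,.039,.046,.05,.06]))
hm=(z>.0325)&(z<.0395)&(Q[...,2]<-.035)
h=Q[hm][:,1:]*1000
c,r=cv2.minEnclosingCircle(h.astype(np.float32)); print('circ',c,r)
print('rect',cv2.minAreaRect(h.astype(np.float32)))
# hex fit: tightest hexagon of apothem 22
def cost(p):
    w=h-p[:2]; e=0
    f=np.max([np.abs(w@[np.cos(p[2]+k*np.pi/3),np.sin(p[2]+k*np.pi/3)]) for k in range(3)],0)
    return np.sum(np.clip(f-21.6,0,5)**2)+1e-3*np.sum((w.mean(0))**2)*0
b=minimize(cost,[c[0],c[1],0.0],method='Nelder-Mead'); print('hex',b.x[:2],np.degrees(b.x[2]),b.fun)
a=Q[(z>.014)&(z<.022)&(Q[...,2]>-.035)&(Q[...,2]<.02)][:,1:]*1000
l=cv2.fitLine(a.astype(np.float32),cv2.DIST_HUBER,0,.01,.01).ravel(); print('arm dir deg from tool z (toward y)',np.degrees(np.arctan2(l[0]*np.sign(l[1]),abs(l[1]))), 'y at hub',l[2]+l[0]/l[1]*(c[1]-l[3]))
k=Q[(z>.0445)&(z<.051)]; print('knob',k[:,1:].mean(0)*1000, len(k))
print('hub top z',np.median(z[hm]))
E
```

```text
[[ 4.000e-03 -7.560e-02  9.971e-01  5.659e-01]
 [ 8.000e-04  9.971e-01  7.560e-02  1.762e-01]
 [-1.000e+00  5.000e-04  4.000e-03  8.220e-02]
 [ 0.000e+00  0.000e+00  0.000e+00  1.000e+00]]
(array([19818,   141,  2177,   190,    29,  1820,   205,     1,     0,
           0]), array([-0.01  ,  0.004 ,  0.014 ,  0.022 ,  0.033 ,  0.0345,  0.0375,
        0.039 ,  0.046 ,  0.05  ,  0.06  ]))
circ (1.4807103872299194, -69.44029998779297) 25.0966739654541
rect ((1.7145709991455078, -69.27845764160156), (49.85911178588867, 44.05986022949219), 89.48407745361328)
hex [  1.60964855 -69.43121938] 0.37606842675985214 8.11796527084298
arm dir deg from tool z (toward y) -0.96117586 y at hub 2.0757995
knob [nan nan] 0
hub top z 0.036589839442575975<stdin>:18: RuntimeWarning: Mean of empty slice.
  ret = um.true_divide(
```

View pics/d_w.png

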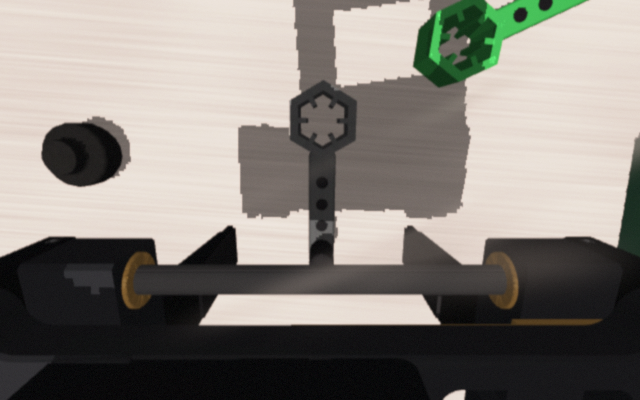

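Run:
```python
from m import *
o=ctrl.get_obs(); T=tool(); print(T.round(4), o['qvel'].round(3),o['time'])
print((T[:3,:3].T@(np.array([.4967,.1726,.004])-T[:3,3])*1000).round(1))
```

```text
[[ 4.100e-03 -7.570e-02  9.971e-01  5.659e-01]
 [ 8.000e-04  9.971e-01  7.570e-02  1.762e-01]
 [-1.000e+00  5.000e-04  4.100e-03  8.230e-02]
 [ 0.000e+00  0.000e+00  0.000e+00  1.000e+00]] [-0.001 -0.002  0.006  0.001 -0.001  0.001] 5.1833
[ 78.    1.6 -69.6]
```

>>> apply_moves:
  targets:
    - [[0,1.6,-40],0,1]
    - [[0,1.6,-70],0,1]
    - [[0,1.6,-70],0,1]
    - [[40,1.6,-70],0,1]
    - [[60,1.6,-70],0,1]
    - [[60,1.6,-70],0,1]
    - [[60,1.6,-70],0,1]

```text
time: 5.77
tcp_pos: [0.4946, 0.1723, 0.0201]
orientation: [-0.06, 1.57, 0.06]
ft_force: [0.6, 0.4, 0.7]
finger_gap: 1.0
```

Run:
```python
from m import *
o=ctrl.get_obs(); T=tool(); print(T.round(4), o['ft_force'])
print((T[:3,:3].T@(np.array([.4967,.1726,.004])-T[:3,3])*1000).round(1))
```

```text
[[-2.000e-04 -7.590e-02  9.971e-01  4.946e-01]
 [-1.000e-04  9.971e-01  7.590e-02  1.723e-01]
 [-1.000e+00 -1.000e-04 -2.000e-04  2.010e-02]
 [ 0.000e+00  0.000e+00  0.000e+00  1.000e+00]] [0.58699145 0.36030159 0.67659036]
[16.1  0.1  2.1]
```

>>> apply_moves:
  targets:
    - [[16,0,2],0,1]
    - [[16,0,2],0,1]
    - [[16,0,2],0,1]
    - [[16,0,2],0,0]
    - [[16,0,2],0,0]
    - [[16,0,2],0,0]
    - [[16,0,2],0,0]
    - [[16,0,2],0,0]
    - [[16,0,2],0,0]
    - [[16,0,2],0,0]
    - [[16,0,2],0,0]
    - [[16,0,2],0,0]

```text
time: 6.77
tcp_pos: [0.4962, 0.1726, 0.0036]
orientation: [-0.06, 1.57, 0.06]
ft_force: [0.1, 0.5, -0.3]
finger_gap: 0.462
```

Run:
```python
from m import *
o=ctrl.get_obs(); T=tool(); print(T.round(4), o['ft_force'],o['finger_gap']*95)
```

```text
[[-2.000e-04 -7.610e-02  9.971e-01  4.962e-01]
 [ 0.000e+00  9.971e-01  7.610e-02  1.726e-01]
 [-1.000e+00  0.000e+00 -2.000e-04  3.600e-03]
 [ 0.000e+00  0.000e+00  0.000e+00  1.000e+00]] [ 0.13961259  0.50155362 -0.30417007] 43.87090335047928
```

>>> apply_moves:
  targets:
    - [[-40,0,0],0,0]
    - [[-80,0,0],0,0]
    - [[-120,-40,-2],0.12,0]
    - [[-146,-80,-3],0.24,0]
    - [[-146,-120,-5],0.36,0]
    - [[-146,-160,-7],0.48,0]
    - [[-146,-200,-8],0.6,0]
    - [[-146,-240,-10],0.72,0]
    - [[-146,-280,-12],0.84,0]
    - [[-146,-320,-12],0.96,0]
    - [[-146,-360,-12],1.08,0]
    - [[-146,-400,-12],1.2,0]
    - [[-146,-440,-12],1.32,0]
    - [[-146,-474,-12],1.44,0]
    - [[-146,-474,-12],1.56,0]
    - [[-146,-474,-12],1.68,0]
    - [[-146,-474,-12],1.8,0]
    - [[-146,-474,-12],1.846,0]
    - [[-146,-474,-12],1.846,0]
    - [[-146,-474,-12],1.846,0]

```text
time: 8.43
tcp_pos: [0.5198, -0.3006, 0.1486]
orientation: [1.353, 1.111, -1.354]
ft_force: [-0.0, -0.4, -3.8]
finger_gap: 0.464
```

>>> apply_moves:
  targets:
    - [[0,0,0],0,0]
    - [[0,0,0],0,0]
    - [[0,0,0],0,0]

```text
time: 8.68
tcp_pos: [0.5203, -0.3008, 0.1495]
orientation: [1.354, 1.109, -1.354]
ft_force: [0.0, -0.0, -3.1]
finger_gap: 0.46
```

```bash
cat > st.py <<'E'
from m import *
import sys
T=tool(); o=ctrl.get_obs(); print(T.round(4),o['ft_force'],o['finger_gap']*95,o['time'])
K,C=camT('wrist',T)
im,d=ctrl.snapshot('wrist'); save(sys.argv[1],im)
u0,v0=proj(K,C,[.5335,-.235,.098]).round().astype(int); print(u0,v0)
a=max(v0-50,0); b=max(u0-50,0)
Q=cloudT(d,a,v0+50,b,u0+50); W=Q@T[:3,:3].T+T[:3,3]; z=W[...,2]
print(np.histogram(z,bins=[.05,.058,.062,.066,.07,.094,.097,.1,.104,.107,.113]))
for nm,l,h in [('collar',.060,.068),('rib',.094,.1015),('pilot',.107,.113)]:
    m=(z>l)&(z<h); c,r=cv2.minEnclosingCircle(W[m][:,:2].astype(np.float32)); c2,_=cv2.minEnclosingCircle((Q[m][:,1:]*1000).astype(np.float32)); print(nm,m.sum(),np.round(c,4),round(r,4),'tool',np.round(c2,2))
q=W[(z>.094)&(z<.1015)][:,:2]
def cost(p):
    w=q-np.array(p[:2])/1000; r=np.hypot(*w.T); a=np.arctan2(w[:,1],w[:,0])-p[2]
    a=(a+np.pi/6)%(np.pi/3)-np.pi/6
    lat=np.abs(r*np.sin(a))*1000; rr=r*1000
    return np.sum(np.clip(lat-2.6,0,3)**2*(rr>9))+np.sum(np.clip(rr-15.2,0,5)**2)
s=min((minimize(cost,[q[:,0].mean()*1000,q[:,1].mean()*1000,t0],method='Nelder-Mead') for t0 in np.radians(np.arange(0,60,10))),key=lambda s:s.fun)
print('fit',s.x[:2],np.degrees(s.x[2])%60,s.fun, 'arm ang',np.degrees(np.arctan2(T[1,2],T[0,2])), 'tool', (T[:3,:3].T@(np.array([s.x[0]/1000,s.x[1]/1000,.098])-T[:3,3])*1000).round(2))
E
python3 st.py e_w
```

```text
[[-2.000e-04  9.804e-01 -1.971e-01  5.203e-01]
 [ 1.000e-04 -1.971e-01 -9.804e-01 -3.008e-01]
 [-1.000e+00 -2.000e-04 -1.000e-04  1.495e-01]
 [ 0.000e+00  0.000e+00  0.000e+00  1.000e+00]] [ 0.00823402 -0.04007618 -3.08883185] 43.674420690795166 8.6833
319 123
(array([7496,    0, 1291,    7,    0,    9,  429,   73,  174,  481]), array([0.05 , 0.058, 0.062, 0.066, 0.07 , 0.094, 0.097, 0.1  , 0.104,
       0.107, 0.113]))
collar 1298 [ 0.5337 -0.2348] 0.0219 tool [  0.23 -67.31]
rib 441 [ 0.5339 -0.2346] 0.0157 tool [  0.14 -67.31]
pilot 481 [ 0.5337 -0.2349] 0.0082 tool [  0.21 -67.27]
fit [ 533.82018773 -234.82239888] 18.700656166316577 4.812551088110034 arm ang -101.36514268350247 tool [ 51.54   0.29 -67.33]
```

View pics/e_w.png

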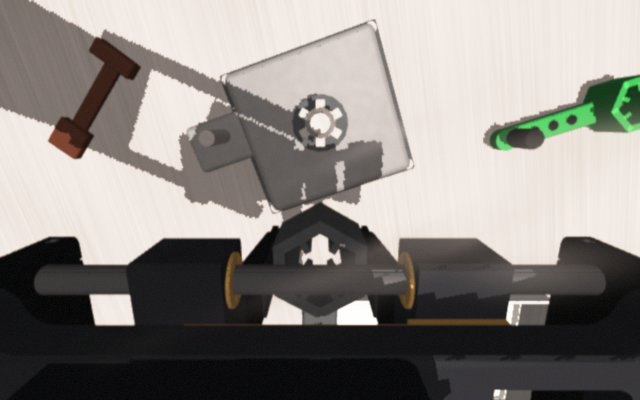

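Run:
```python
from m import *
im,d=ctrl.snapshot('wrist')
Q=cloudT(d,195,325,260,380); h=-Q[...,0]*1000
print(np.histogram(h,bins=[-10,-5,0,10,20,26,28,30,31,32,33,34,36,40,50]))
m=(h>28)&(h<36)
p=Q[m][:,1:]*1000; p=p[np.abs(p[:,0])<26]
print(len(p),p.min(0),p.max(0)); 
# front vertex & slanted edges: for each v-row width
for zc in range(-26,10,3):
    s=p[np.abs(p[:,1]-zc)<1]; 
    if len(s): print(zc,s[:,0].min().round(1),s[:,0].max().round(1),len(s), (Q[m][:,0].mean()*1000).round(2))
```

```text
(array([   0,  152,  546, 1126,  659,  258,  234,  142,  414, 1495,  781,
         95,  118,  275]), array([-10,  -5,   0,  10,  20,  26,  28,  30,  31,  32,  33,  34,  36,
        40,  50]))
3107 [-25.89539864 -24.33198428] [25.92283902 26.46498531]
-23 -3.9 4.0 85 -32.33
-20 -8.9 9.8 172 -32.33
-17 -14.7 14.1 237 -32.33
-14 -19.7 19.3 254 -32.33
-11 -25.9 25.9 365 -32.33
-8 -21.9 22.2 130 -32.33
-5 -21.9 22.2 119 -32.33
-2 -21.4 21.1 13 -32.33
```

>>> apply_moves:
  targets:
    - [[0,0.2,-35],0,0]
    - [[0,0.2,-67.9],0,0]
    - [[0,0.2,-67.9],0,0]
    - [[15,0.2,-67.9],0,0]
    - [[30,0.2,-67.9],0,0]
    - [[30,0.2,-67.9],0,0]
    - [[30,0.2,-67.9],0,0]
    - [[30,0.2,-67.9],0,0]

```text
time: 9.45
tcp_pos: [0.5343, -0.2348, 0.1204]
orientation: [1.354, 1.108, -1.354]
ft_force: [0.6, -1.0, -1.8]
finger_gap: 0.46
```

```bash
cat > s.py <<'E'
from m import *
o=ctrl.get_obs(); T=tool(); print('t',round(o['time'],2),'F',o['ft_force'].round(2),'M',o['moment'].round(3),'tcp',T[:3,3].round(4),'arm',np.degrees(np.arctan2(T[1,2],T[0,2])).round(2),'bottom-collar mm',((T[2,3]-.0036-.064)*1000).round(1), 'down axis',T[:3,0].round(4),'gap',(o['finger_gap']*95).round(2))
print('hub in shaft axes, tool y,z', (T[:3,:3].T@(T[:3,3]-np.array([.5338,-.2348,0]))*1000).round(2)[1:])
E
python3 s.py
```

```text
Traceback (most recent call last):
  File "s.py", line 2, in <module>
    o=ctrl.get_obs(); T=tool(); print('t',round(o['time'],2),'F',o['ft_force'].round(2),'M',o['moment'].round(3),'tcp',T[:3,3].round(4),'arm',np.degrees(np.arctan2(T[1,2],T[0,2])).round(2),'bottom-collar mm',((T[2,3]-.0036-.064)*1000).round(1), 'down axis',T[:3,0].round(4),'gap',(o['finger_gap']*95).round(2))
                                                                                                                                                                                                                                                                                        ^^^^^^^^^^^^^^^^^^^^^^^^^^
AttributeError: 'float' object has no attribute 'round'
```

```bash
sed -i "s/(o\['finger_gap'\]\*95).round(2)/round(o['finger_gap']*95,2)/" s.py; python3 s.py
```

```text
t 9.45 F [ 0.59 -0.96 -1.81] M [-0.008 -0.026  0.022] tcp [ 0.5343 -0.2348  0.1204] arm -101.4 bottom-collar mm 52.8 down axis [ 7.e-04 -5.e-04 -1.e+00] gap 43.73
hub in shaft axes, tool y,z [ 0.57 -0.06]
```

>>> apply_moves:
  targets:
    - [[0,0,0],0,0]
    - [[0,0,0],0,0]

```text
time: 9.62
tcp_pos: [0.5346, -0.235, 0.1209]
orientation: [1.355, 1.106, -1.353]
ft_force: [-0.2, -0.5, -3.7]
finger_gap: 0.465
```

```bash
python3 s.py
```

```text
t 9.62 F [-0.21 -0.5  -3.68] M [-0.07   0.082 -0.009] tcp [ 0.5346 -0.235   0.1209] arm -101.42 bottom-collar mm 53.3 down axis [ 0.0017 -0.001  -1.    ] gap 44.19
hub in shaft axes, tool y,z [1.04 0.09]
```

>>> apply_moves:
  targets:
    - [[4,0,0],0,0]
    - [[8,0,0],0,0]
    - [[12,0,0],0,0]
    - [[12,0,0],0,0]
    - [[12,0,0],0,0]

```text
time: 10.03
tcp_pos: [0.5335, -0.2342, 0.1069]
orientation: [1.354, 1.11, -1.355]
ft_force: [0.0, 0.5, -3.1]
finger_gap: 0.464
```

```bash
python3 s.py
```

```text
t 10.03 F [ 0.02  0.5  -3.13] M [-0.121  0.042  0.006] tcp [ 0.5335 -0.2342  0.1069] arm -101.4 bottom-collar mm 39.3 down axis [-1.2e-03  6.0e-04 -1.0e+00] gap 44.11
hub in shaft axes, tool y,z [-0.53 -0.59]
```

>>> apply_moves:
  targets:
    - [[3,0,0],0,0]
    - [[6,0,0],0,0]
    - [[9,0,0],0,0]
    - [[9,0,0],0,0]
    - [[9,0,0],0,0]

```text
time: 10.45
tcp_pos: [0.5337, -0.2343, 0.0982]
orientation: [1.354, 1.109, -1.355]
ft_force: [0.1, 0.2, -3.1]
finger_gap: 0.461
```

```bash
python3 s.py
```

```text
t 10.45 F [ 0.09  0.15 -3.09] M [-0.046  0.112 -0.016] tcp [ 0.5337 -0.2343  0.0982] arm -101.4 bottom-collar mm 30.6 down axis [-6.e-04  4.e-04 -1.e+00] gap 43.78
hub in shaft axes, tool y,z [-0.23 -0.54]
```

>>> apply_moves:
  targets:
    - [[4,0,0],0,0]
    - [[8,0,0],0,0]
    - [[12,0,0],0,0]
    - [[12,0,0],0,0]
    - [[12,0,0],0,0]

```text
time: 10.87
tcp_pos: [0.5336, -0.2342, 0.086]
orientation: [1.354, 1.11, -1.355]
ft_force: [-0.7, -0.4, -2.9]
finger_gap: 0.46
```

```bash
python3 s.py
```

```text
t 10.87 F [-0.68 -0.44 -2.92] M [-0.023  0.04   0.01 ] tcp [ 0.5336 -0.2342  0.086 ] arm -101.4 bottom-collar mm 18.4 down axis [-1.e-03  5.e-04 -1.e+00] gap 43.66
hub in shaft axes, tool y,z [-0.41 -0.58]
```

>>> apply_moves:
  targets:
    - [[4,0,0],0,0]
    - [[8,0,0],0,0]
    - [[12,0,0],0,0]
    - [[15,0,0],0,0]
    - [[15,0,0],0,0]
    - [[15,0,0],0,0]

```text
time: 11.37
tcp_pos: [0.5337, -0.2343, 0.0712]
orientation: [1.354, 1.109, -1.355]
ft_force: [0.8, 0.1, -3.6]
finger_gap: 0.461
```

```bash
python3 s.py
```

```text
t 11.37 F [ 0.79  0.11 -3.56] M [-0.055  0.04  -0.031] tcp [ 0.5337 -0.2343  0.0712] arm -101.4 bottom-collar mm 3.6 down axis [-7.e-04  4.e-04 -1.e+00] gap 43.81
hub in shaft axes, tool y,z [-0.25 -0.53]
```

>>> apply_moves:
  targets:
    - [[1.5,0,0],0,0]
    - [[3,0,0],0,0]
    - [[3.6,0,0],0,0]
    - [[3.6,0,0],0,0]

```text
time: 11.7
tcp_pos: [0.5339, -0.2343, 0.0679]
orientation: [1.354, 1.109, -1.354]
ft_force: [-0.1, -1.6, -3.2]
finger_gap: 0.462
```

```bash
python3 s.py
```

```text
t 11.7 F [-0.12 -1.58 -3.23] M [0.019 0.055 0.037] tcp [ 0.5339 -0.2343  0.0679] arm -101.4 bottom-collar mm 0.3 down axis [-2.e-04  1.e-04 -1.e+00] gap 43.87
hub in shaft axes, tool y,z [-0.03 -0.48]
```

>>> apply_moves:
  targets:
    - [[0.6,0,0],0,0]
    - [[1.2,0,0],0,0]
    - [[1.2,0,0],0,0]

```text
time: 11.95
tcp_pos: [0.5341, -0.2345, 0.0674]
orientation: [1.354, 1.108, -1.354]
ft_force: [-2.5, -0.1, 0.7]
finger_gap: 0.458
```

```bash
python3 s.py
```

```text
t 11.95 F [-2.5  -0.07  0.69] M [ 0.077  0.338 -0.011] tcp [ 0.5341 -0.2345  0.0674] arm -101.4 bottom-collar mm -0.2 down axis [ 2.e-04 -1.e-04 -1.e+00] gap 43.52
hub in shaft axes, tool y,z [ 0.26 -0.37]
```

>>> apply_moves:
  targets:
    - [[0,0,0],0,0]
    - [[0,0,0],0,0]
    - [[0,0,0],0.06,0]
    - [[0,0,0],0.12,0]
    - [[0,0,0],0.18,0]
    - [[0,0,0],0.24,0]
    - [[0,0,0],0.3,0]
    - [[0,0,0],0.36,0]
    - [[0,0,0],0.42,0]
    - [[0,0,0],0.48,0]
    - [[0,0,0],0.54,0]
    - [[0,0,0],0.6,0]
    - [[0,0,0],0.6,0]

```text
time: 13.03
tcp_pos: [0.5343, -0.2342, 0.0672]
orientation: [1.77, 0.718, -1.769]
ft_force: [-0.5, 0.8, 0.7]
finger_gap: 0.463
```

```bash
python3 s.py
```

```text
t 13.03 F [-0.54  0.85  0.71] M [0.224 0.147 0.077] tcp [ 0.5343 -0.2342  0.0672] arm -135.81 bottom-collar mm -0.4 down axis [ 7.e-04  2.e-04 -1.e+00] gap 43.96
hub in shaft axes, tool y,z [-0.02 -0.82]
```

>>> apply_moves:
  targets:
    - [[0,0,0],0.06,0]
    - [[0,0,0],0.12,0]
    - [[0,0,0],0.18,0]
    - [[0,0,0],0.24,0]
    - [[0,0,0],0.3,0]
    - [[0,0,0],0.36,0]
    - [[0,0,0],0.42,0]
    - [[0,0,0],0.48,0]
    - [[0,0,0],0.54,0]
    - [[0,0,0],0.6,0]
    - [[0,0,0],0.6,0]
    - [[0,0,0],0.6,0]

```text
time: 14.03
tcp_pos: [0.5345, -0.2346, 0.0673]
orientation: [2.131, 0.185, -2.129]
ft_force: [0.6, 0.6, 0.1]
finger_gap: 0.465
```

```bash
python3 s.py
```

```text
t 14.03 F [0.58 0.65 0.14] M [0.073 0.088 0.09 ] tcp [ 0.5345 -0.2346  0.0673] arm -170.02 bottom-collar mm -0.3 down axis [ 1.3e-03 -5.0e-04 -1.0e+00] gap 44.13
hub in shaft axes, tool y,z [-0.05 -0.82]
```

>>> apply_moves:
  targets:
    - [[0,0,0],0.02,0]
    - [[0,0,0],0.05,0]
    - [[0,0,0],0.05,0]
    - [[0,0,0],0.05,0]

```text
time: 14.37
tcp_pos: [0.5345, -0.2347, 0.0672]
orientation: [2.159, 0.132, -2.156]
ft_force: [1.9, 0.5, 0.9]
finger_gap: 0.457
```

```bash
python3 s.py
```

```text
t 14.37 F [1.94 0.53 0.9 ] M [ 0.08  -0.109  0.19 ] tcp [ 0.5345 -0.2347  0.0672] arm -172.96 bottom-collar mm -0.4 down axis [ 1.3e-03 -6.0e-04 -1.0e+00] gap 43.4
hub in shaft axes, tool y,z [-0.01 -0.78]
```

>>> apply_moves:
  targets:
    - [[0,0,0],0.015,0]
    - [[0,0,0],0.03,0]
    - [[0,0,0],0.03,0]
    - [[0,0,0],0.03,0]

```text
time: 14.7
tcp_pos: [0.5344, -0.2347, 0.0672]
orientation: [2.175, 0.1, -2.173]
ft_force: [3.2, -0.9, 1.2]
finger_gap: 0.461
```

```bash
python3 s.py
python3 - <<'E'
from m import *
im,d=ctrl.snapshot('wrist'); save('f_w',im); im,d=ctrl.snapshot('side'); save('f_s',cv2.resize(im[200:330,330:500],None,fx=4,fy=4,interpolation=cv2.INTER_CUBIC))
E
```

```text
t 14.7 F [ 3.24 -0.92  1.16] M [-0.076 -0.3    0.508] tcp [ 0.5344 -0.2347  0.0672] arm -174.7 bottom-collar mm -0.4 down axis [ 1.e-03 -8.e-04 -1.e+00] gap 43.77
hub in shaft axes, tool y,z [ 0.02 -0.69]
```

View pics/f_w.png

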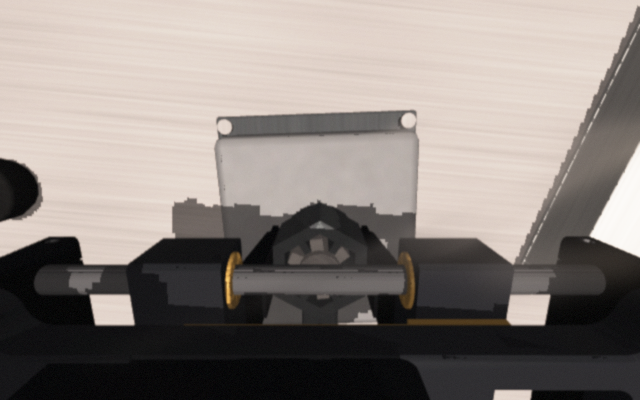

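View pics/f_s.png

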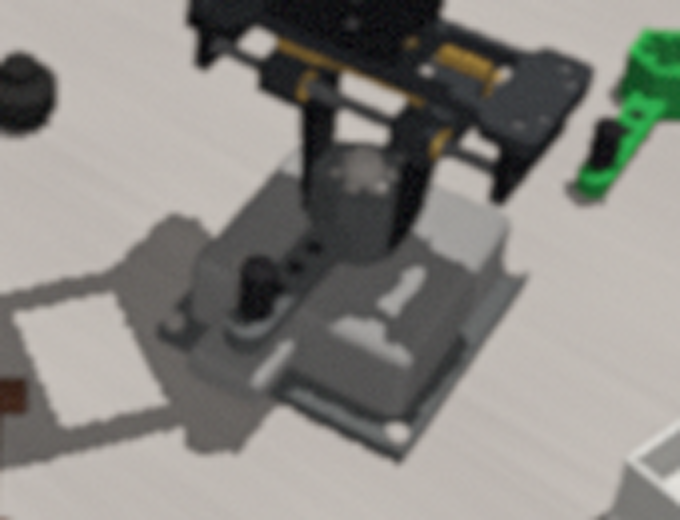

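>>> apply_moves:
  targets:
    - [[0,0,0],-0.015,0]
    - [[0,0,0],-0.015,0]
    - [[0,0,0],-0.015,0.7]
    - [[0,0,0],-0.015,0.7]
    - [[0,0,0],-0.015,0.7]
    - [[0,0,0],-0.015,0.7]
    - [[-10,0,0],-0.015,0.7]
    - [[-30,0,0],-0.015,0.7]
    - [[-60,0,0],-0.015,0.7]
    - [[-100,0,0],-0.015,0.7]
    - [[-120,0,30],-0.015,0.7]
    - [[-120,0,67],-0.015,0.7]
    - [[-120,0,67],-0.015,0.7]
    - [[-120,0,67],-0.015,0.7]
    - [[-120,0,67],-0.015,0.7]

```text
time: 16.05
tcp_pos: [0.4674, -0.2406, 0.1873]
orientation: [2.168, 0.115, -2.166]
ft_force: [0.4, 0.8, 1.0]
finger_gap: 0.701
```

Run:
```python
from m import *
T=tool();o=ctrl.get_obs(); print(o['time'],o['ft_force'],T[:3,3]); K,C=camT('wrist',T)
im,d=ctrl.snapshot('wrist'); save('g_w',im)
Q=cloudT(d,0,240,180,460); W=Q@T[:3,:3].T+T[:3,3]; z=W[...,2]
print(np.histogram(z,bins=[.05,.06,.066,.074,.078,.08,.084,.088,.092,.098,.102,.108,.114]))
m=(z>.0975)&(z<.1025)&(np.hypot(W[...,0]-.5338,W[...,1]+.2348)<.028); h=W[m]
print('hub',cv2.minEnclosingCircle(h[:,:2].astype(np.float32)),'top z',np.median(h[:,2]))
k=W[(z>.105)&(np.hypot(W[...,0]-.5338,W[...,1]+.2348)>.06)]; print('knob',k.mean(0) if len(k) else None,len(k))
a=W[(z>.079)&(z<.0845)&(W[...,0]<.505)][:,:2]
l=cv2.fitLine(a.astype(np.float32),cv2.DIST_HUBER,0,.01,.01).ravel() if len(a) else [1,0]; print('arm',np.degrees(np.arctan2(l[1],l[0])),len(a))
for n,zz in [('lever_end',.082),('stop_pin',.09)]:
    for r in ctrl.tip_of('wrist',n)[:2]: print(n,r['position'],r['conf'],ray_z(K,C,r['position'],zz))
im,d=ctrl.snapshot('top'); save('g_t',cv2.resize(im[60:320,180:460],None,fx=2.3,fy=2.3))
```

```text
16.05 [0.43092344 0.76647528 0.97352146] [ 0.46735764 -0.24059483  0.1873342 ]
(array([13738,   225,    97,    40,    51,  1683,    88,   201,   219,
        1654,   281,   365]), array([0.05 , 0.06 , 0.066, 0.074, 0.078, 0.08 , 0.084, 0.088, 0.092,
       0.098, 0.102, 0.108, 0.114]))
hub ((0.533454954624176, -0.23458442091941833), 0.025237098336219788) top z 0.10027733808004011
knob [ 0.47251588 -0.24109539  0.18501229] 532
arm 8.346292 1577
lever_end [324.6, 235.1] 0.71 [ 0.43535734 -0.24901015  0.082     ]
stop_pin [306.8, 217.0] 0.68 [ 0.45333733 -0.23112687  0.09      ]
```

View pics/g_w.png

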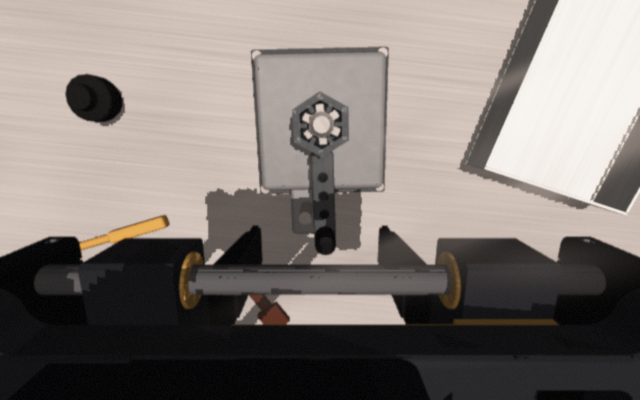

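View pics/g_t.png

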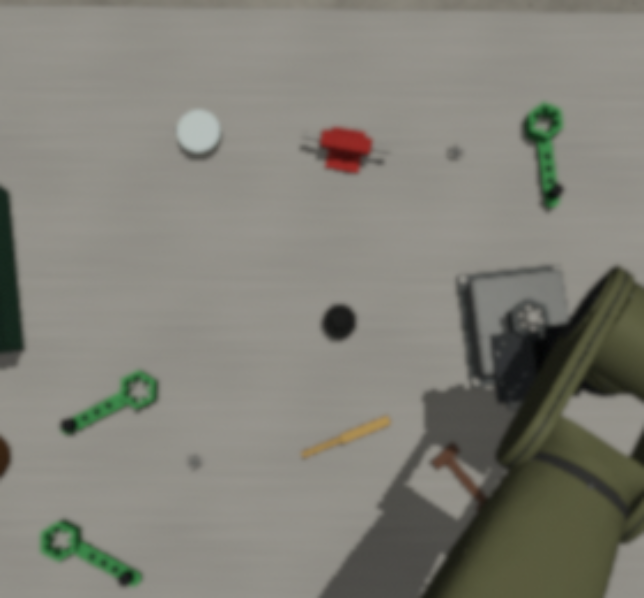

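```bash
python3 -c "
from rig import ctrl
print(ctrl.finish_job())"
```

```text
the job is handed in; nothing more can be done
None
```

I picked the dark lever up by its two flats and slid it down over the splined shaft. The arm was then about 72° counter-clockwise of the stop. I swung it clockwise until it reached the stop pin, let go, backed away and handed the job in at about 16 s of the allowed 72 s. The hand-in reports no verdict.

**Seating:** There was no noticeable force on the way down the splines, and about 4 N at the collar. After release, the hub's top is at z = 0.1003 m (0.100 expected when home). The hub is within about 0.5 mm of the shaft's axis.

**Stop pin:** While turning, the moment rose from about 0.1 to 0.5 N m at the angle where the pin should be, so the arm did reach it. After release, the depth data put the arm at about 188.3°, against an ideal of about 187°. The commanded tool angle at release was about 186°. All of these are well inside the 7° allowance.

**Bystanders:** The ones visible in the last top picture look unmoved. The skate key is partly hidden by the arm there, and I did not measure any of them.

**Disagreements:** Pose readings scattered by about 0.5–1 mm near insertion, so I relied on tool-frame camera measurements there. My automatic knob check returned a piece of the gripper instead, so I disregarded it.

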